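# Empty the tumbling barrel into its catch tray

## Robot

A 7-joint arm with a two-finger parallel gripper is mounted at the origin on the work surface; the furniture and walls round the work are solid. World frame = base frame: x ahead of the robot, y to its left, z up, the work surface at z = 0. Lengths are in m, angles in degrees, forces in N, time in s.
With the tool pointing down it reaches from about 0.425 to 1.025 m from the base axis. Payload 9.4 kg.
Tool frame: the origin (TCP) lies at the very end of the fingers, on their centre line; the grasp point (between the pads) lies 19 mm behind it; x points along the fingers, z is the direction in which the jaws open and shut, and the axes are right-handed (so a half turn about x gives the same grasp; the last joint's range is limited). The gripper opens to 85 mm and grips with 20 to 120 N. Pads are 22 mm wide; open, the fingers measure 114 mm over their backs; the gripper's body (76 mm by 85 mm) begins 54 mm behind the grasp point. The pads swing forward as they close: fully open they stand 13 mm farther back than shut.
Start: joints at [71.923, 34.337, -0.143, 91.639, 0.103, 54.024, -4.572], TCP at [0.171, -0.704, 0.231] pointing down, gripper open.
Joint ranges: [-147.43, 147.43], [-19.82, 112.94], [-74.19, 73.91], [6.32, 146.72], [-59.91, 239.91], [6.04, 106.73], [-150.56, 150.56]. Speed limits (degrees/s): [127.2, 127.2, 172.46, 172.46, 180, 180, 180].

## Interface

Orientations are given as a 3x3 rotation matrix whose columns are the frame's x, y, z axes.
In Python, from station import ctrl, capture, camera_info, spot_in gives the robot as it stands.
- The arm moves only by the tool jog_arm, never from a script. Its argument "deltas" is a list that holds one entry, the list of rows, each a list of 5 numbers: the shift along the tool's x, y, z in m, then the turn about the tool's x in rad, then the closure, from -1 (fully open) to 1 (shut). A call has 1 to 5 rows; each row shifts and turns the pose as measured when the row begins, along the tool's axes as they then stand; what a row does not reach is not made up. A row lasts 1/8 s, in which the tool goes at most 62.5 mm and 10.7 degrees, less where a joint would pass 70% of its speed; a pose out of reach is approached as far as the arm can. A call is refused whole if a number of a shift passes 0.0625 or a number of a turn 0.188, either way. A call with a gripper value outside its range is refused whole. The fingers move at their own pace and stop on an object; the grip force is fixed at half the most. Time passes only in rows, so rows that do not move let the fingers close. It gives the time, the measured TCP pose, the force and the opening at its end, in the units of the state.
- ctrl.sense(): the state, without advancing time (a new reading comes with each control period).
- capture(name): name is "scene" or "top"; returns (picture, depth): 400x640x3 uint8, red, green, blue; 400x640 float32, m along the optical axis (not along the pixel's ray), 0 where there is no reading.
- camera_info(name): a dict with "K" (3x3 intrinsics, pixels), "extrinsics" (4x4, takes a point from world to camera coordinates). Camera axes: x right, y down, z forward; pixel columns grow to the right and rows downward; lengths in m; the calibration is good to about 2 mm. A picture is of the moment at which its call begins. camera_info takes no time and is no camera call.
- ctrl.job_done(): hands the job in, once; it reports no verdict.
Trained networks look in the newest picture that a camera, given by its name, has taken for a name from the list of things; names that differ only in an ending like _2 or _b are one class to them, and where a whole thing is asked for, a point or a joint stands for the part that bears it (a point fixed in the world has none). Each returns a list of dicts, best first, with "p" (0 to 1); they miss things now and then, are a little off and sometimes report something else, mostly with a low value. They report only what shows in the picture. A call takes as long as a camera call.
- spot_in(camera, name): "uv" ([column, row] in pixels, amid what is visible of it).
The state is a dict: "time_s": time; "joint_pos": joint angles; "joint_velocities": joint speeds; "tau": joint torques, N m; "tcp_pos": TCP position; "eef_rot": TCP orientation; "wrist_force": force on the tool from outside, world axes, zero at the start; "ft_torque": the same for the moment, N m; "gripper_width": opening from 0.0 (shut) to 1.0 (fully open).
Only numpy, scipy, OpenCV 4.12 (cv2) and the standard library are available. Lean on these libraries where they do the work, as an engineer would, in place of code of your own. Each camera call takes 0.05 s, during which the arm holds its last target. There are 200 camera calls.

## Task

The small tumbling barrel in the cradle has finished its run. Turn it over by its crank until its open port faces straight down, so that both terminal blocks drop out into the catch tray below, and leave it standing that way with the crank released. Do not disturb the other things on the bench.

Things in the scene. Friction and masses are not known exactly. Their poses are not given: they have to be found in the camera images.
- barrel_axis (a point): Centre of the tumbling barrel: a twelve-sided grey metal drum, 116 mm across, 108 mm long, between the 44 mm wide uprights (197 mm high) of a cradle fixed to the bench. The turning axis is level, 175 mm up. Axes turn with the barrel: z out through the middle of its port (73 x 96 mm hole in the side wall; within 40 deg of up at the start), y along the turning axis towards the crank.
- crank_grip (a point): Grip point on the crank's round wooden sleeve, 20 mm thick, 88 mm long, parallel to the turning axis, spinning freely; it reaches 56 mm from the point towards the barrel (crank arm at 61), 32 mm outwards. At x -45, y 150, z 0 mm in the barrel_axis frame, same axes. First on the robot's side of the axis; with the port down, level on the far side. Under it may stand a clear plastic box 122 mm high.
- barrel (a joint): Turn of the barrel, rad: 0 with the port straight up, pi or -pi straight down; grows as the crank sleeve goes from the robot's side over the top to the far side. Turns both ways (to 6.2 rad); a stiff bearing (0.15 N m, about 3.5 N at the sleeve) keeps it where it is left.
- tray_in (a point): Centre of the inner floor of the open steel catch tray, fixed on the cradle base straight under the barrel; inside 140 mm across the turning axis (x) by 118 mm along it (y), walls 59 mm high.
- block_a: Brown moulded terminal block, 22 x 42 x 16 mm, 24 g, origin in the middle of its underside; lies loose in the barrel at the start.
- block_b: A second terminal block just like it, also in the barrel.
- insulator: Bystander: white porcelain bobbin insulator, 42 mm across and 46 mm high, standing on the bench beside the cradle; origin in the middle of its underside.
- turn_switch: Bystander: round black turn switch, 65 mm across and 47 mm high, lying loose on the bench; origin in the middle of its underside.

How it is judged (in metres and radians):
At the end, for the whole second after the job is handed in: The barrel stands still with its port facing down to within about 17 degrees, and both terminal blocks lie at rest in the catch tray, inside its walls (angle between barrel_axis's own z axis and vertical above 2.84 rad and velocity of joint barrel between -0.1 and 0.1 rad/s and z of each of block_a, block_b in the frame of tray_in below 0.035 m and x of block_a in the frame of tray_in between -0.07 and 0.07 m and y of block_a in the frame of tray_in between -0.059 and 0.059 m and x of block_b in the frame of tray_in between -0.07 and 0.07 m and y of block_b in the frame of tray_in between -0.059 and 0.059 m and linear speed of each of block_a, block_b below 0.03 m/s); the robot touches nothing.
It fails at once if the insulator is moved by more than 20 mm (distance of insulator from where it was at the start of the episode above 0.02 m).
It fails at once if the turn switch is moved by more than 20 mm (distance of turn_switch from where it was at the start of the episode above 0.02 m).
It also fails if it takes over 35 s, if anything falls off the work surface, if the arm or the gripper's body presses on something with over 40 N, if the wrist force passes 120 N, or if a joint passes its speed limit or range.

## Working session

There is one attempt and no reset: what is moved stays moved. The work goes in short steps, Python scripts to look and compute and a tool call to move; the robot and the scene stay as the last step left them, time stands still between calls to the robot, and variables do not carry over. Pictures are saved under pics/ and viewed, about 8 in all and at most 12, crops included, and the job is handed in when it is done.

Besides the shell and the picture viewer there is one more tool, called after "Emit:" as name(argument=value, ...) on one line, values as JSON. jog_arm: Moves the arm, as the interface text tells. Its arguments: {"type":"object","properties":{"deltas":{"type":"array","items":{"type":"array","items":{"type":"array","items":{"type":"number"}}}}},"required":["deltas"]}

```bash
mkdir -p pics; cat > h.py <<'E'
import numpy as np, cv2
from station import ctrl, capture, camera_info, spot_in
def cloud(cam, d):
    i=camera_info(cam); K=np.array(i["K"]); E=np.array(i["extrinsics"])
    v,u=np.mgrid[:d.shape[0],:d.shape[1]]
    P=np.stack([(u-K[0,2])/K[0,0]*d,(v-K[1,2])/K[1,1]*d,d],-1)
    W=(P-E[:3,3])@E[:3,:3]; W[d<=0]=np.nan
    return W
def save(n,p): cv2.imwrite(f"pics/{n}.png",p[...,::-1])
E
python3 - <<'E'
from h import *
for c in("scene","top"):
    p,d=capture(c); save(c+"0",p); W=cloud(c,d); np.save(c+"0.npy",W)
    print(c,np.linalg.inv(camera_info(c)["extrinsics"])[:3,3].round(3))
    for n in("barrel_axis","crank_grip","insulator","turn_switch","block_a"):
        for r in spot_in(c,n)[:2]:
            u,v=map(int,np.round(r["uv"])); print(n,r["p"],(u,v),W[v,u].round(3))
s=ctrl.sense();print(s["time_s"],s["eef_rot"],s["gripper_width"])
E
```

```text
scene [-0.299  0.433  0.824]
barrel_axis 0.67 (269, 204) [0.357 0.18  0.208]
crank_grip 0.68 (267, 204) [0.357 0.185 0.21 ]
insulator 0.78 (353, 208) [ 0.402 -0.097  0.025]
turn_switch 0.61 (388, 188) [ 0.421 -0.242  0.024]
top [0.324 0.053 1.054]
barrel_axis 0.71 (266, 204) [0.39  0.168 0.126]
crank_grip 0.74 (263, 204) [0.39  0.175 0.124]
insulator 0.82 (386, 197) [ 0.41  -0.098  0.044]
turn_switch 0.88 (448, 189) [ 0.428 -0.243  0.041]
block_a 0.65 (285, 197) [0.404 0.127 0.137]
block_a 0.48 (260, 198) [0.402 0.179 0.141]
0.6 [[-2.60716395e-05  9.71624411e-01  2.36529077e-01]
 [-3.49804496e-06  2.36529077e-01 -9.71624411e-01]
 [-1.00000000e+00 -2.61592307e-05 -2.76791494e-06]] 0.9969703617871477
```

View pics/scene0.png

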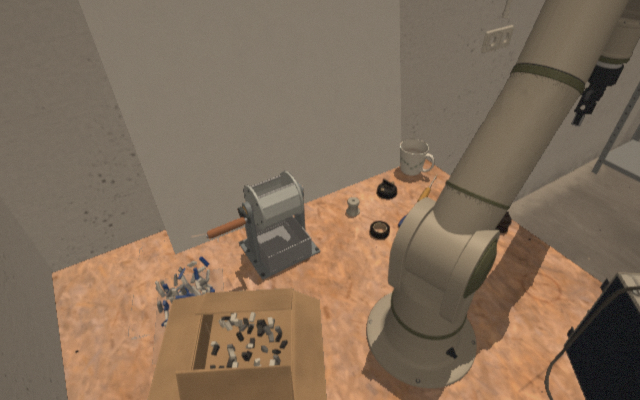

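View pics/top0.png

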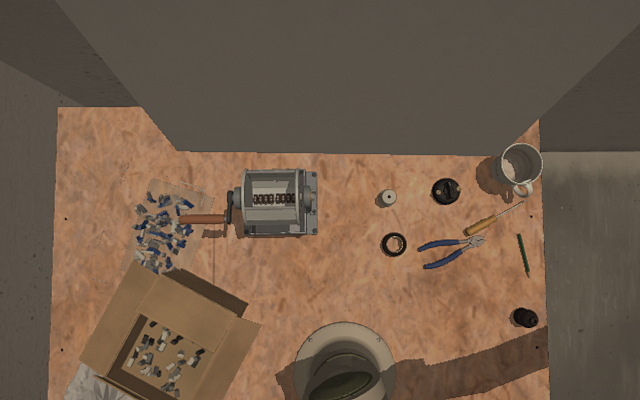

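The top view shows the barrel at about (270,200), with the crank sleeve at about (203,219) on the robot's side. A clear box of blue bits stands under the sleeve, and a wall runs behind the cradle.

```bash
python3 - <<'E'
from h import *
W=np.load("top0.npy"); I=cv2.imread("pics/top0.png")
c=cv2.resize(I[140:290,120:330],None,fx=3.8,fy=3.8,interpolation=cv2.INTER_CUBIC)
cv2.imwrite("pics/c.png",c)
hsv=cv2.cvtColor(I,cv2.COLOR_BGR2HSV)
# sleeve
for n in("top","scene"):
    Wn=np.load(n+"0.npy"); X=Wn.reshape(-1,3)
    m=(X[:,2]>.15)&(X[:,1]>.235)&(X[:,1]<.36)&(X[:,0]<.44)&(X[:,0]>.3)
    S=X[m]
    for y in np.arange(.235,.36,.01):
        q=S[(S[:,1]>=y)&(S[:,1]<y+.01)]
        if len(q): print(n,y.round(3),len(q),"x",np.percentile(q[:,0],[2,50,98]).round(3),"z",np.percentile(q[:,2],[2,50,98]).round(3))
# rows through columns of top
for v in range(166,242,3): print(v,[tuple(W[v,u].round(3)) for u in (237,250,272,295,307)])
X=W.reshape(-1,3)
m=(X[:,1]>.24)&(X[:,1]<.45)&(X[:,2]>.1)&(X[:,2]<.14)&(X[:,0]>.2)&(X[:,0]<.5)
if m.sum(): print("box",np.percentile(X[m],[1,50,99],0))
for u in (150,250,350): print("wall",[tuple(W[v,u].round(3)) for v in(120,140,150,156)])
E
```

```text
top 0.235 70 x [0.351 0.367 0.414] z [0.181 0.191 0.199]
top 0.245 51 x [0.349 0.358 0.366] z [0.189 0.196 0.2  ]
top 0.255 54 x [0.349 0.357 0.366] z [0.19  0.197 0.201]
top 0.265 50 x [0.349 0.357 0.366] z [0.191 0.197 0.201]
top 0.275 49 x [0.349 0.358 0.367] z [0.191 0.197 0.201]
top 0.285 51 x [0.349 0.357 0.367] z [0.189 0.197 0.201]
top 0.295 50 x [0.349 0.358 0.367] z [0.191 0.196 0.2  ]
top 0.305 54 x [0.349 0.358 0.367] z [0.191 0.197 0.201]
top 0.315 46 x [0.349 0.357 0.367] z [0.189 0.197 0.2  ]
top 0.325 30 x [0.349 0.357 0.365] z [0.19  0.195 0.201]
scene 0.235 90 x [0.347 0.378 0.41 ] z [0.17 0.19 0.2 ]
scene 0.245 34 x [0.348 0.351 0.361] z [0.186 0.196 0.2  ]
scene 0.255 39 x [0.346 0.35  0.361] z [0.186 0.197 0.202]
scene 0.265 39 x [0.347 0.351 0.363] z [0.186 0.197 0.201]
scene 0.275 40 x [0.346 0.35  0.364] z [0.186 0.197 0.201]
scene 0.285 42 x [0.347 0.35  0.361] z [0.185 0.196 0.201]
scene 0.295 40 x [0.346 0.35  0.36 ] z [0.184 0.197 0.201]
scene 0.305 41 x [0.345 0.35  0.362] z [0.186 0.197 0.202]
scene 0.315 44 x [0.346 0.349 0.361] z [0.185 0.197 0.201]
sc
[... 8022 characters left out ...]
loat64(0.468), np.float64(-0.003)), (np.float64(0.557), np.float64(0.466), np.float64(-0.001)), (np.float64(0.532), np.float64(0.466), np.float64(-0.002)), (np.float64(0.517), np.float64(0.464), np.float64(0.002))]
wall [(np.float64(0.559), np.float64(0.196), np.float64(0.169)), (np.float64(0.54), np.float64(0.212), np.float64(0.07)), (np.float64(0.528), np.float64(0.22), np.float64(0.014)), (np.float64(0.516), np.float64(0.223), np.float64(-0.004))]
wall [(np.float64(0.556), np.float64(-0.008), np.float64(0.175)), (np.float64(0.536), np.float64(-0.014), np.float64(0.081)), (np.float64(0.524), np.float64(-0.018), np.float64(0.025)), (np.float64(0.514), np.float64(-0.019), np.float64(0.002))]
```

View pics/c.png

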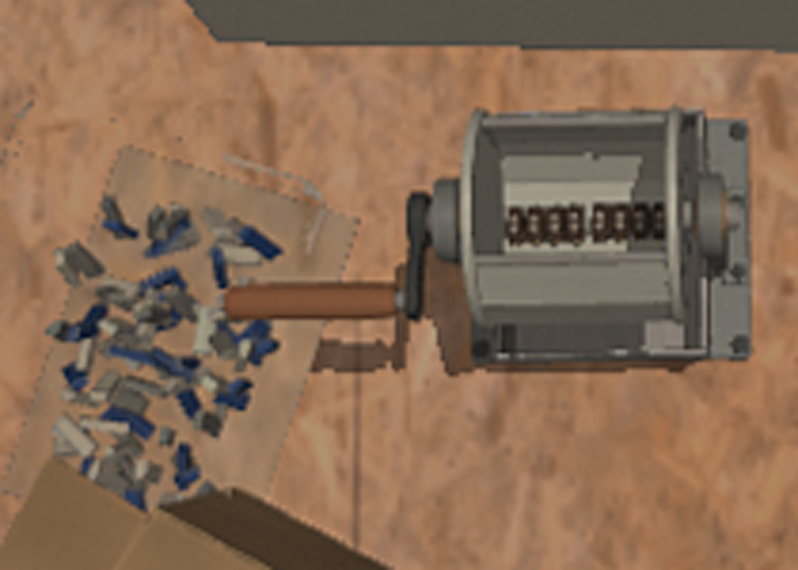

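The sleeve centre is near (0.357, 0.302, 0.191) and the axis near x=0.399, z=0.175, so the barrel is at about +0.36 rad. I'll go over the top with the tool pointing down and the jaws opening along world x.

```bash
cat > plan.py <<'E'
from h import *
def plan(wps, g=-1, step=.055, dth=.17):
    s=ctrl.sense(); R=np.array(s["eef_rot"]); p=np.array(s["tcp_pos"]); th=np.arctan2(R[1,2],R[0,2])
    print("t",s["time_s"],"p",p.round(4),"th",np.degrees(th).round(1),"w",s["gripper_width"])
    rows=[]
    for *q,t in wps:
        q=np.array(q); t=np.radians(t)
        n=int(max(np.ceil(np.linalg.norm(q-p)/step),np.ceil(abs(t-th)/dth),1)); d=(q-p)/n; dt=(t-th)/n
        for _ in range(n):
            c,s_=np.cos(th),np.sin(th)
            rows.append([round(float(a),3) for a in(-d[2],-s_*d[0]+c*d[1],c*d[0]+s_*d[1],-dt)]+[g]); th+=dt
        p=q
    for i in range(0,len(rows),5): print(rows[i:i+5])
E
python3 - <<'E'
from plan import *
f=lambda r,a,z,t:(r*np.cos(np.radians(a)),r*np.sin(np.radians(a)),z,t)
plan([f(.66,-70,.30,-70),f(.56,-52,.34,-50),f(.50,-35,.34,-30),f(.48,-15,.34,-10),f(.47,5,.34,0),f(.47,22,.34,0),(.357,.302,.32,0)])
E
```

```text
t 0.6 p [ 0.1715 -0.7044  0.2313] th -76.3 w 0.9969703617871477
[[-0.023, 0.024, -0.023, -0.037, -1], [-0.023, 0.025, -0.022, -0.037, -1], [-0.023, 0.026, -0.021, -0.037, -1], [-0.01, 0.043, -0.032, -0.087, -1], [-0.01, 0.046, -0.028, -0.087, -1]]
[[-0.01, 0.048, -0.024, -0.087, -1], [-0.01, 0.05, -0.02, -0.087, -1], [-0.0, 0.037, -0.019, -0.087, -1], [-0.0, 0.039, -0.016, -0.087, -1], [-0.0, 0.04, -0.012, -0.087, -1]]
[[-0.0, 0.041, -0.009, -0.087, -1], [-0.0, 0.042, -0.009, -0.087, -1], [-0.0, 0.043, -0.005, -0.087, -1], [-0.0, 0.043, -0.001, -0.087, -1], [-0.0, 0.043, 0.003, -0.087, -1]]
[[-0.0, 0.041, -0.006, -0.044, -1], [-0.0, 0.041, -0.004, -0.044, -1], [-0.0, 0.041, -0.002, -0.044, -1], [-0.0, 0.041, -0.001, -0.044, -1], [-0.0, 0.045, -0.011, -0.0, -1]]
[[-0.0, 0.045, -0.011, -0.0, -1], [-0.0, 0.045, -0.011, -0.0, -1], [0.007, 0.042, -0.026, -0.0, -1], [0.007, 0.042, -0.026, -0.0, -1], [0.007, 0.042, -0.026, -0.0, -1]]
```

Emit:
jog_arm(deltas=[[[-0.023,0.024,-0.023,-0.037,-1],[-0.023,0.025,-0.022,-0.037,-1],[-0.023,0.026,-0.021,-0.037,-1],[-0.01,0.043,-0.032,-0.087,-1],[-0.01,0.046,-0.028,-0.087,-1]]])

```text
time_s: 1.23
tcp_pos: [0.2843, -0.529, 0.3213]
eef_rot: [[-0.002, 0.865, 0.501], [-0.0, 0.501, -0.865], [-1.0, -0.002, -0.001]]
wrist_force: [-0.3, -0.4, 0.4]
gripper_width: 0.997
```

Emit:
jog_arm(deltas=[[[-0.01,0.048,-0.024,-0.087,-1],[-0.01,0.05,-0.02,-0.087,-1],[0,0.037,-0.019,-0.087,-1],[0,0.039,-0.016,-0.087,-1],[0,0.04,-0.012,-0.087,-1]]])

```text
time_s: 1.85
tcp_pos: [0.3953, -0.3152, 0.3441]
eef_rot: [[0.002, 0.56, 0.829], [-0.004, 0.829, -0.56], [-1.0, -0.002, 0.004]]
wrist_force: [1.1, 0.0, 0.4]
gripper_width: 1.003
```

```bash
python3 - <<'E'
from plan import *
f=lambda r,a,z,t:(r*np.cos(np.radians(a)),r*np.sin(np.radians(a)),z,t)
plan([f(.50,-35,.34,-30),f(.48,-15,.34,-10),f(.47,5,.34,0),f(.47,22,.34,0),(.357,.302,.32,0)])
E
```

```text
t 1.85 p [ 0.3953 -0.3152  0.3441] th -34.0 w 1.0032419736827556
[[0.004, 0.031, -0.004, -0.071, -1], [-0.0, 0.042, -0.009, -0.087, -1], [-0.0, 0.043, -0.005, -0.087, -1], [-0.0, 0.043, -0.001, -0.087, -1], [-0.0, 0.043, 0.003, -0.087, -1]]
[[-0.0, 0.041, -0.006, -0.044, -1], [-0.0, 0.041, -0.004, -0.044, -1], [-0.0, 0.041, -0.002, -0.044, -1], [-0.0, 0.041, -0.001, -0.044, -1], [-0.0, 0.045, -0.011, -0.0, -1]]
[[-0.0, 0.045, -0.011, -0.0, -1], [-0.0, 0.045, -0.011, -0.0, -1], [0.007, 0.042, -0.026, -0.0, -1], [0.007, 0.042, -0.026, -0.0, -1], [0.007, 0.042, -0.026, -0.0, -1]]
```

Tracking is good.

Emit:
jog_arm(deltas=[[[0.004,0.031,-0.004,-0.071,-1],[0,0.042,-0.009,-0.087,-1],[0,0.043,-0.005,-0.087,-1],[0,0.043,-0.001,-0.087,-1],[0,0.043,0.003,-0.087,-1]]])

```text
time_s: 2.48
tcp_pos: [0.4647, -0.1172, 0.3408]
eef_rot: [[0.006, 0.161, 0.987], [-0.006, 0.987, -0.161], [-1.0, -0.005, 0.006]]
wrist_force: [0.3, -1.0, 0.8]
gripper_width: 1.005
```

Emit:
jog_arm(deltas=[[[0,0.041,-0.006,-0.044,-1],[0,0.041,-0.004,-0.044,-1],[0,0.041,-0.002,-0.044,-1],[0,0.041,-0.001,-0.044,-1],[0,0.045,-0.011,0,-1]]])

```text
time_s: 3.1
tcp_pos: [0.456, 0.0989, 0.3406]
eef_rot: [[0.01, -0.02, 1.0], [-0.006, 1.0, 0.02], [-1.0, -0.007, 0.009]]
wrist_force: [0.9, -0.4, -0.0]
gripper_width: 1.001
```

```bash
python3 - <<'E'
from plan import *
plan([(.436,.176,.34,0),(.357,.302,.32,0)])
E
```

```text
t 3.1 p [0.456  0.0989 0.3406] th 1.2 w 1.0012520034940329
[[0.0, 0.039, -0.009, 0.01, -1], [0.0, 0.039, -0.01, 0.01, -1], [0.007, 0.042, -0.026, -0.0, -1], [0.007, 0.042, -0.026, -0.0, -1], [0.007, 0.042, -0.026, -0.0, -1]]
```

Emit:
jog_arm(deltas=[[[0,0.039,-0.009,0.01,-1],[0,0.039,-0.01,0.01,-1],[0.007,0.042,-0.026,0,-1],[0.007,0.042,-0.026,0,-1],[0.007,0.042,-0.026,0,-1]]])

```text
time_s: 3.72
tcp_pos: [0.3562, 0.3092, 0.3184]
eef_rot: [[0.014, 0.003, 1.0], [-0.005, 1.0, -0.003], [-1.0, -0.005, 0.014]]
wrist_force: [1.5, 0.8, 0.1]
gripper_width: 0.998
```

```bash
python3 - <<'E'
from plan import *
plan([(.357,.302,.25,0),(.357,.302,.172,0)],step=.04)
E
```

```text
t 3.725 p [0.3562 0.3092 0.3184] th -0.2 w 0.9981766122950196
[[0.034, -0.004, 0.0, -0.001, -1], [0.034, -0.004, 0.0, -0.001, -1], [0.039, 0.0, 0.0, -0.0, -1], [0.039, 0.0, 0.0, -0.0, -1]]
```

Emit:
jog_arm(deltas=[[[0.034,-0.004,0,0,-1],[0.034,-0.004,0,0,-1],[0.039,0,0,0,-1],[0.039,0,0,0,-1],[0,0,0,0,-1]]])

```text
time_s: 4.35
tcp_pos: [0.3565, 0.3057, 0.1703]
eef_rot: [[0.017, -0.005, 1.0], [-0.0, 1.0, 0.005], [-1.0, -0.0, 0.017]]
wrist_force: [-0.4, 0.6, 0.7]
gripper_width: 1.001
```

```bash
python3 - <<'E'
from plan import *
p,d=capture("top"); save("g1",cv2.resize(p[140:290,120:330],None,fx=3.5,fy=3.5))
plan([(.357,.302,.172,0)]); print(ctrl.sense()["wrist_force"])
E
```

```text
t 4.4 p [0.3571 0.3065 0.1717] th 0.3 w 1.0017610719088803
[[-0.0, -0.005, -0.0, 0.004, -1]]
[0.44274472 0.70275917 0.54394646]
```

View pics/g1.png

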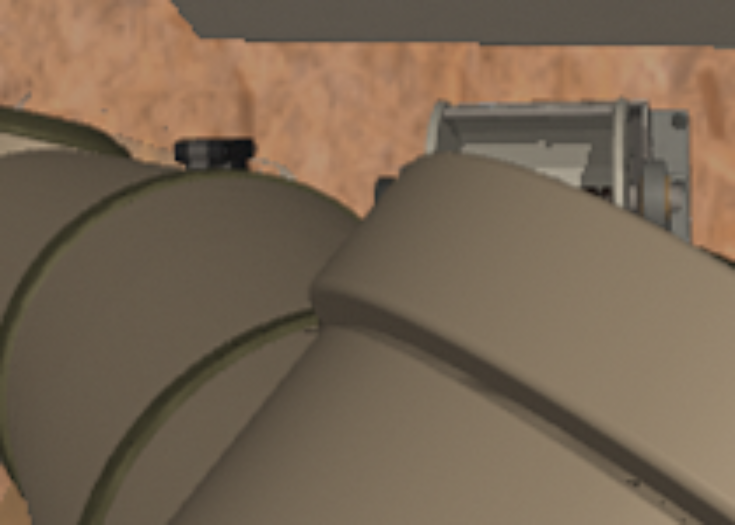

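The arm hides the sleeve in the top view, so I'll close now and check the opening and force.

Emit:
jog_arm(deltas=[[[0,-0.004,0,0,1],[0,0,0,0,1],[0,0,0,0,1],[0,0,0,0,1],[0,0,0,0,1]]])

```text
time_s: 5.03
tcp_pos: [0.3565, 0.3035, 0.1761]
eef_rot: [[0.022, -0.005, 1.0], [0.005, 1.0, 0.005], [-1.0, 0.005, 0.022]]
wrist_force: [2.1, -0.2, -3.5]
gripper_width: 0.206
```

```bash
python3 - <<'E'
from plan import *
p,d=capture("scene"); save("g2",cv2.resize(p[130:300,140:360],None,fx=3.5,fy=3.5))
s=ctrl.sense(); print(s["wrist_force"],s["gripper_width"],s["tcp_pos"])
E
```

```text
[-3.08850142  0.3348221  -2.05687   ] 0.20831141139975334 [0.35664244 0.30345653 0.17599379]
```

View pics/g2.png

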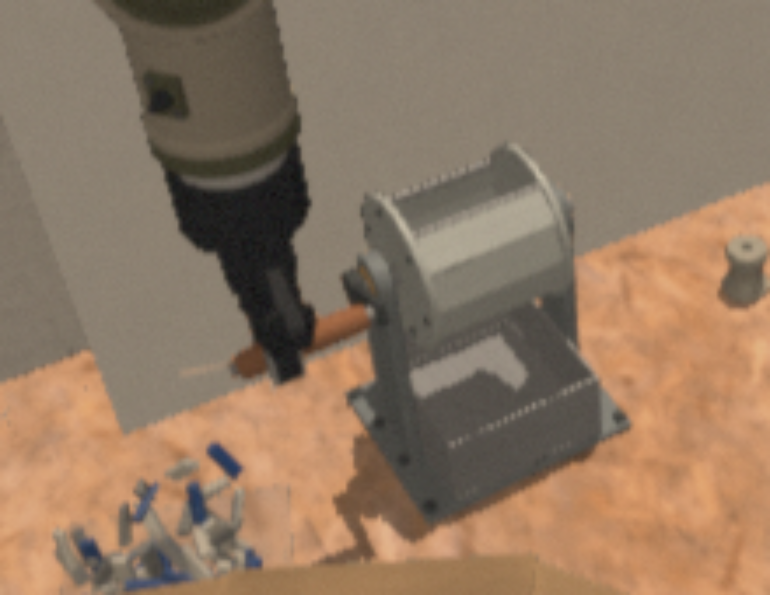

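The picture shows the fingers gripping the sleeve at about (275,355), clear of the plastic box, and an opening of 0.21 fits the 20 mm sleeve. Now I'll turn it along the arc.

```bash
cat > arc.py <<'E'
from plan import *
import sys
def arc(a,b,n,y=.302,off=.017,cx=.399,cz=.175,r=.045):
    plan([(cx-r*np.cos(t),y,cz+r*np.sin(t)-off,0) for t in np.linspace(a,b,n+1)[1:]],g=1)
    s=ctrl.sense(); p=s["tcp_pos"]; q=(p[0]-cx,p[2]+off-cz)
    print("phi",np.arctan2(q[1],-q[0]).round(3),"r",np.hypot(*q).round(4),"F",s["wrist_force"].round(1))
if __name__=="__main__": arc(*map(float,sys.argv[1:3]),int(sys.argv[3]))
E
python3 arc.py 0.4 3.14 20
```

```text
t 5.075 p [0.3566 0.3035 0.176 ] th 0.3 w 0.20831141139975334
[[-0.005, -0.001, 0.004, 0.005, 1], [-0.005, 0.0, 0.004, -0.0, 1], [-0.005, 0.0, 0.004, -0.0, 1], [-0.004, 0.0, 0.005, -0.0, 1], [-0.003, 0.0, 0.005, -0.0, 1]]
[[-0.002, 0.0, 0.006, -0.0, 1], [-0.002, 0.0, 0.006, -0.0, 1], [-0.001, 0.0, 0.006, -0.0, 1], [-0.0, 0.0, 0.006, -0.0, 1], [0.001, 0.0, 0.006, -0.0, 1]]
[[0.002, 0.0, 0.006, -0.0, 1], [0.002, 0.0, 0.006, -0.0, 1], [0.003, 0.0, 0.005, -0.0, 1], [0.004, 0.0, 0.005, -0.0, 1], [0.004, 0.0, 0.004, -0.0, 1]]
[[0.005, 0.0, 0.004, -0.0, 1], [0.005, 0.0, 0.003, -0.0, 1], [0.006, 0.0, 0.002, -0.0, 1], [0.006, 0.0, 0.001, -0.0, 1], [0.006, 0.0, 0.0, -0.0, 1]]
phi 0.402 r 0.046 F [-3.1  0.3 -2.1]
```

Emit:
jog_arm(deltas=[[[-0.005,-0.001,0.004,0,1],[-0.005,0,0.004,0,1],[-0.005,0,0.004,0,1],[-0.004,0,0.005,0,1],[-0.003,0,0.005,0,1]]])

```text
time_s: 5.7
tcp_pos: [0.375, 0.3037, 0.1991]
eef_rot: [[0.017, -0.008, 1.0], [0.006, 1.0, 0.008], [-1.0, 0.005, 0.017]]
wrist_force: [-5.6, 2.1, -0.7]
gripper_width: 0.21
```

```bash
python3 arc.py 1.08 3.14 15
```

```text
t 5.7 p [0.375  0.3037 0.1991] th 0.4 w 0.2098188075526859
[[-0.001, -0.002, 0.008, 0.008, 1], [-0.002, 0.0, 0.006, -0.0, 1], [-0.001, 0.0, 0.006, -0.0, 1], [-0.0, 0.0, 0.006, -0.0, 1], [0.001, 0.0, 0.006, -0.0, 1]]
[[0.002, 0.0, 0.006, -0.0, 1], [0.002, 0.0, 0.006, -0.0, 1], [0.003, 0.0, 0.005, -0.0, 1], [0.004, 0.0, 0.005, -0.0, 1], [0.004, 0.0, 0.004, -0.0, 1]]
[[0.005, 0.0, 0.004, -0.0, 1], [0.005, 0.0, 0.003, -0.0, 1], [0.006, 0.0, 0.002, -0.0, 1], [0.006, 0.0, 0.001, -0.0, 1], [0.006, 0.0, 0.0, -0.0, 1]]
phi 1.043 r 0.0476 F [-5.6  2.1 -0.7]
```

Emit:
jog_arm(deltas=[[[-0.001,-0.002,0.008,0.005,1],[-0.002,0,0.006,0,1],[-0.001,0,0.006,0,1],[0,0,0.006,0,1],[0.001,0,0.006,0,1]]])

```text
time_s: 6.32
tcp_pos: [0.4059, 0.3041, 0.2056]
eef_rot: [[0.016, -0.005, 1.0], [0.008, 1.0, 0.005], [-1.0, 0.008, 0.016]]
wrist_force: [-4.5, 0.4, 1.9]
gripper_width: 0.208
```

```bash
sed -i 's/off=.017/off=.015/' arc.py; python3 arc.py 1.8 3.14 10
```

```text
t 6.325 p [0.4059 0.3041 0.2056] th 0.3 w 0.20849111214122595
[[0.003, -0.002, 0.009, 0.005, 1], [0.003, 0.0, 0.005, -0.0, 1], [0.003, 0.0, 0.005, -0.0, 1], [0.004, 0.0, 0.005, -0.0, 1], [0.004, 0.0, 0.004, -0.0, 1]]
[[0.005, 0.0, 0.003, -0.0, 1], [0.005, 0.0, 0.003, -0.0, 1], [0.006, 0.0, 0.002, -0.0, 1], [0.006, 0.0, 0.001, -0.0, 1], [0.006, 0.0, 0.0, -0.0, 1]]
phi 1.721 r 0.0461 F [-4.5  0.4  1.9]
```

Emit:
jog_arm(deltas=[[[0.003,-0.002,0.009,0.005,1],[0.003,0,0.005,0,1],[0.003,0,0.005,0,1],[0.004,0,0.005,0,1],[0.004,0,0.004,0,1]]])

```text
time_s: 6.95
tcp_pos: [0.4349, 0.3045, 0.1887]
eef_rot: [[0.014, -0.002, 1.0], [0.011, 1.0, 0.002], [-1.0, 0.011, 0.014]]
wrist_force: [-6.7, 2.0, -0.3]
gripper_width: 0.209
```

```bash
python3 arc.py 2.5 3.14 5
```

```text
t 6.95 p [0.4349 0.3045 0.1887] th 0.1 w 0.20903654953237838
[[0.007, -0.002, 0.003, 0.002, 1], [0.005, 0.0, 0.003, -0.0, 1], [0.005, 0.0, 0.002, -0.0, 1], [0.006, 0.0, 0.001, -0.0, 1], [0.006, 0.0, 0.0, -0.0, 1]]
phi 2.467 r 0.046 F [-6.7  2.  -0.3]
```

Emit:
jog_arm(deltas=[[[0.007,-0.002,0.003,0,1],[0.005,0,0.003,0,1],[0.005,0,0.002,0,1],[0.006,0,0.001,0,1],[0.006,0,0,0,1]]])

```text
time_s: 7.58
tcp_pos: [0.4442, 0.3046, 0.1591]
eef_rot: [[0.013, -0.004, 1.0], [0.013, 1.0, 0.003], [-1.0, 0.013, 0.013]]
wrist_force: [-5.8, 0.3, 3.8]
gripper_width: 0.207
```

```bash
python3 arc.py 3.1 3.16 1; python3 - <<'E'
from h import *
p,d=capture("scene"); save("g3",cv2.resize(p[130:300,140:360],None,fx=3.5,fy=3.5))
for c in ("scene","top"):
    if c=="top": p,d=capture(c)
    W=cloud(c,d)
    for r in spot_in(c,"block_a"): u,v=map(int,r["uv"]); print(c,r["p"],u,v,W[v,u].round(3))
E
```

```text
t 7.575 p [0.4442 0.3046 0.1591] th 0.2 w 0.20715167249839656
[[-0.0, -0.003, -0.0, 0.003, 1]]
phi -3.121 r 0.0452 F [-5.8  0.3  3.8]
scene 0.58 267 239 [0.421 0.174 0.029]
scene 0.55 280 237 [0.418 0.137 0.019]
```

View pics/g3.png

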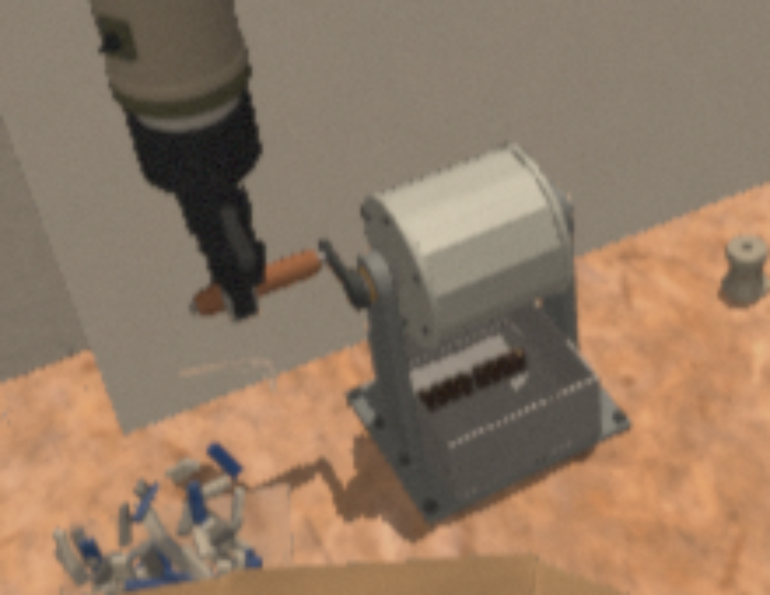

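Both blocks lie in the tray at about (445,390) and (500,367), and phi is about pi. I'll release and lift straight up.

Emit:
jog_arm(deltas=[[[0,0,0,0,0],[0,0,0,0,-0.2],[0,0,0,0,-0.2],[0,0,0,0,-0.2],[0,0,0,0,-0.2]]])

```text
time_s: 8.4
tcp_pos: [0.4475, 0.3039, 0.16]
eef_rot: [[0.017, 0.0, 1.0], [0.013, 1.0, -0.0], [-1.0, 0.013, 0.017]]
wrist_force: [-0.3, -0.9, -0.2]
gripper_width: 0.603
```

Emit:
jog_arm(deltas=[[[-0.015,0,0,0,-0.2],[-0.03,0,0,0,-0.2],[-0.04,0,0,0,-0.2],[-0.04,0,0,0,-0.2],[-0.02,0,0,0,-0.2]]])

```text
time_s: 9.02
tcp_pos: [0.4435, 0.3022, 0.3119]
eef_rot: [[0.015, -0.002, 1.0], [0.013, 1.0, 0.002], [-1.0, 0.013, 0.015]]
wrist_force: [0.4, 0.5, -0.8]
gripper_width: 0.6
```

```bash
python3 - <<'E'
from h import *
p,d=capture("scene"); save("g4",cv2.resize(p[130:300,140:360],None,fx=3.5,fy=3.5))
W=cloud("scene",d)
for n in("block_a","insulator","turn_switch"):
    for r in spot_in("scene",n)[:2]: u,v=map(int,r["uv"]); print(n,r["p"],u,v,W[v,u].round(3))
X=W.reshape(-1,3); m=(X[:,1]>.255)&(X[:,1]<.33)&(X[:,2]>.14)&(X[:,2]<.205)&(X[:,0]>.40)&(X[:,0]<.48)
print("sleeve",m.sum(),np.percentile(X[m],[2,50,98],0).round(3))
# drum top facet tilt
m=(X[:,1]>.13)&(X[:,1]<.18)&(X[:,2]>.21)&(X[:,2]<.25)&(X[:,0]>.34)&(X[:,0]<.46); Q=X[m]
for a in np.arange(.35,.45,.01):
    q=Q[(Q[:,0]>=a)&(Q[:,0]<a+.01)]
    if len(q):print(a.round(2),len(q),np.median(q[:,2]).round(4))
s=ctrl.sense(); print(s["time_s"],s["wrist_force"].round(1),s["gripper_width"],s["tcp_pos"])
E
```

```text
block_a 0.51 282 235 [0.415 0.132 0.026]
insulator 0.52 353 205 [ 0.396 -0.091  0.045]
turn_switch 0.64 387 187 [ 0.421 -0.238  0.03 ]
sleeve 264 [[0.433 0.257 0.168]
 [0.438 0.293 0.18 ]
 [0.45  0.328 0.185]]
0.35 19 0.2121
0.36 106 0.2177
0.37 100 0.223
0.38 83 0.2282
0.39 53 0.2301
0.4 55 0.23
0.41 45 0.2296
0.42 12 0.2263
0.43 11 0.2188
0.44 4 0.2147
9.225 [-0.4  0.4  0.8] 0.5997344501923276 [0.44343946 0.30139008 0.309305  ]
```

View pics/g4.png

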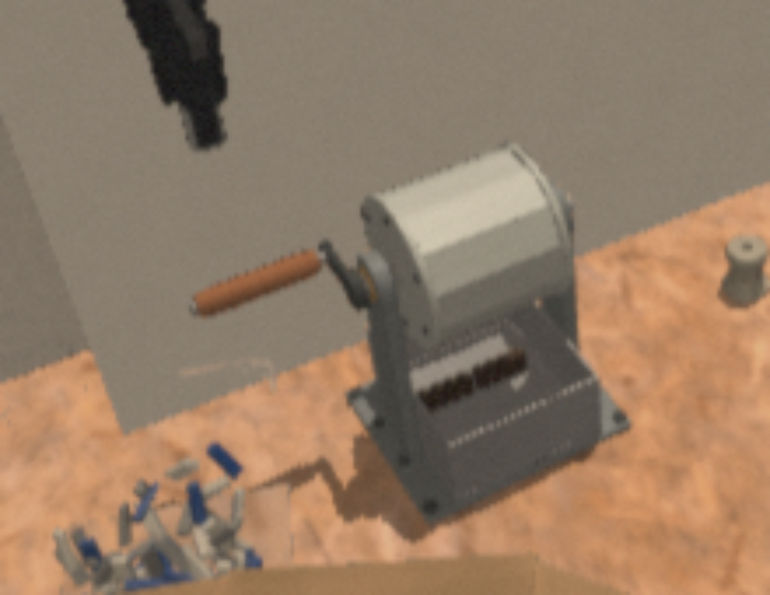

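The sleeve top is at 0.185, so its centre is level with the axis. The drum's top facet is flat, both blocks are in the tray, and the gripper is clear.

```bash
python3 -c "
from station import ctrl
print(ctrl.job_done())"
```

```text
the job is handed in; nothing more can be done
None
```

I gripped the crank sleeve from above, turned the barrel over the top to port-down, released it, lifted clear and handed in at about 9.2 s of the 35 s allowed.

**Barrel:** in the last picture the sleeve was level on the far side (centre about 175 mm up) and the drum's top facet was flat. That puts the port straight down to within a few degrees.

**Terminal blocks:** both lay in the tray, about 20–30 mm above the bench. The network reported only one of the two in the final picture, but both were plainly visible there and had been reported just before release.

**Other things on the bench:** the insulator and turn switch read within about 7 mm of where they were at the start, which is down to where the networks mark them. The arm never came near either one. The clear box of parts under the crank looked untouched.

**Forces:** the wrist force stayed under about 8 N at every reading, and the gripper was touching nothing when I handed in.

**Not checked:** the top camera's view of the sleeve was blocked by the arm during the grasp, so I confirmed the grip from the scene camera and the finger opening instead.

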